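# Press the jar lid home: down to contact, then a quarter turn

### The arm

A 7-joint arm with a two-finger parallel gripper is mounted at the origin on the work surface. World frame = base frame: x ahead of the robot, y to its left, z up, the work surface at z = 0. Lengths are in m, angles in rad, forces in N, time in s.
With the tool pointing down it reaches from about 0.425 to 0.825 m from the base axis. Payload 3.6 kg.
Tool frame: the origin (TCP) lies midway between the tips of the shut fingers; the grasp point (between the pads) lies pinch_z behind it (pinch_z is the distance from the TCP to the grasp point, in m); z points along the fingers, y is the line along which they close (so a half turn about z gives the same grasp; the last joint's range is limited). The gripper opens to 93 mm and grips with 3 to 60 N. Pads are 15 mm wide; open, the fingers measure 128 mm over their backs; the gripper's body (75 mm by 188 mm) begins 65 mm behind the grasp point.
Start: joints at [-1.153, 0.615, -0.013, 1.423, 0.008, 1.103, -0.04], TCP at [0.28, 0.587, 0.219] pointing down, gripper open.
Joint ranges: [-3.12, 3.12], [-0.3, 2.06], [-1.34, 1.32], [0.26, 2.42], [-1.36, 4.5], [0.01, 1.98], [-2.84, 2.84]. Speed limits (rad/s): [2.79, 2.79, 3.14, 3.14, 3.14, 3.14, 3.14].

### API

Orientations are given as a 3x3 rotation matrix whose columns are the frame's x, y, z axes.
In Python, from cell import * gives the robot as it stands.
- The arm moves only by the shell command python3 -m creep 'ROWS' [FORCE]. ROWS is a JSON object of lists of equal length, an entry for each row: "offset": the shift along the world's x, y, z in mm, a list of three; "turn": the turn, a rotation vector about the world's x, y, z in units of 6 degrees (1.0 is 6 degrees), a list of three; "gripper": the opening, from 0 (shut) to 1 (fully open). A call has exactly 10 rows; each row shifts and turns the commanded pose from where the row before left it; what a row does not reach is not made up. A row lasts 1/10 s, in which the tool goes at most 50 mm and 8.59 degrees, less where a joint would pass 70% of its speed; a pose out of reach is approached as far as the arm can. A call with a gripper value outside its range is refused whole. The fingers move at their own pace and stop on an object; FORCE is the grip in N (left out, the last holds). Time passes only in rows, so rows that do not move let the fingers close, or fill a call up. It gives the time, the measured TCP pose, the force, the opening and the grip force at its end, in the units of the state.
- get_state(): the state, without advancing time (a new reading comes with each control period).
- camera(name): name is "side" or "top"; returns a dict with "color" (420x560x3 uint8, blue, green, red), "depth" (420x560 float32, m along the optical axis (not along the pixel's ray), 0 where there is no reading), "K" (3x3 intrinsics, pixels), "rvec" (rotation vector, rad) and "tvec" (3), from world to camera coordinates, as OpenCV has them. Camera axes: x right, y down, z forward; pixel columns grow to the right and rows downward; lengths in m; the calibration is good to about 2 mm. A picture is of the moment at which its call begins.
- hand_in(): hands the job in; it is judged then, once.
The state is a dict: "t": time; "joint_positions": joint angles; "qd": joint speeds; "tau": joint torques, N m; "position": TCP position; "orientation": TCP orientation; "contact_force": force on the tool from outside, world axes, zero at the start; "ft_torque": the same for the moment, N m; "width": finger opening in m; "finger_force": force on a finger pad.
Only numpy, scipy, OpenCV 4.12 (cv2) and the standard library are available. Lean on these libraries where they do the work, as an engineer would, in place of code of your own. Each camera call takes 0.05 s, during which the arm holds its last target. There are 200 camera calls.

### The job

One of the two blue bench presses has a black jar with a yellow lid standing in it; the other press is empty. Wind the crank of the press with the jar clockwise (seen from above) until its pad just touches the lid, then give it one quarter turn more to squeeze the lid's seal, and let go. Do not overtighten, do not knock the jar, and leave the empty press alone.

Things in the scene. Friction and masses are not known exactly. Their poses are not given: they have to be found in the camera images.
- press: blue bench screw press holding the jar, fixed. Origin: underside centre of its base, on the screw axis; z up, front edge at -x, columns at y +-80 mm. Base 150 (x) by 200 (y) by 20 mm; columns 22 mm thick; crossbeam 50 by 200 mm, 180 to 212 mm high, nuts to 220. The crank sits on top of the screw and sinks with it: clockwise from above drives the pad down 30 mm per turn (4.77 mm per rad).
- knob (a point): middle of the upright red knob on that press's crank arm: 24 mm diameter, 54 mm tall, this point 22 mm below its top, 60 mm from the screw axis, 298 mm above the table at crank 0, sinking 4.77 mm per rad. It spins freely on its pin, so a hand holding it need not turn. The steel arm's top is 33 mm below this point. Pushing it round takes about 5 N; the crank stays where it is left.
- crank (a joint): that press's crank angle, rad, growing clockwise seen from above, range 0 to 5.6; starts between 0 and 1.2. At 0 the arm points midway between the press's +x and -y. At 2.36 it points to the press's front (-x) and the pad just meets the jar's lid; a quarter turn later (3.93) it points to the press's +y.
- pad (a joint): how far the white round pressure pad (68 mm diameter) is pushed up against its spring into the ram, in m: 0 while it hangs free, growing 4.77 mm per rad of crank once it bears on the lid (about 0.0075 after a quarter turn). Spring 1.5 N/mm, travel 20 mm.
- jar: the black jar with a narrow white label band and yellow lid, 76 mm diameter, 70 mm tall, loose, standing upright in the middle of the base of its press under the pad. Origin: centre of its underside.
- spare_knob (a point): the same point on the red crank knob of the other, identical but empty press, which must be left as it is.
Things that resemble listed ones, but are neither listed nor needed, are in the scene too. What is meant by the jar is not orange or purple, and is the smaller of those in its own colour.

How it is judged:
On the way:
1. the pad has been wound down onto the jar's lid (value of joint pad above 0.0005 m and value of joint crank above 2.2 rad), for 0.05 s.
At the end, for the whole second after the job is handed in: The pad bears on the jar's lid and is sprung up 5.2 to 9.6 mm, i.e. the crank stands a quarter turn past contact, give or take about 25 degrees; the crank is at rest and let go; the jar stands upright (within 0.1 rad) and within 20 mm of the press's axis (value of joint pad between 0.0052 and 0.0096 m and velocity of joint crank between -0.05 and 0.05 rad/s and horizontal distance between jar and press below 0.02 m and angle between jar's own z axis and vertical below 0.1 rad); the robot touches nothing.
It fails at once if the press is overtightened (pad sprung up more than 12.5 mm, about 150 degrees past contact) (value of joint pad above 0.0125 m).
It fails at once if the empty press's crank is moved (its knob by more than 15 mm) (distance of spare_knob from where it was at the start of the episode above 0.015 m).
It fails at once if the jar is knocked (shifted more than 20 mm) (distance of jar from where it was at the start of the episode above 0.02 m).
It also fails if it takes over 43 s, if anything falls off the work surface, if the arm or the gripper's body presses on something with over 40 N, if the wrist force passes 120 N, or if a joint passes its speed limit or range.

## Working session

There is one attempt and no reset: what is moved stays moved. The work goes in short steps, Python scripts to look and compute and a shell command to move; the robot and the scene stay as the last step left them, time stands still between calls to the robot, and variables do not carry over. Pictures are saved under pics/ and viewed, at most 10 in all, crops included, and the job is handed in when it is done.

```bash
mkdir -p pics; cat > h.py <<'E'
import numpy as np, cv2, pickle
from cell import *
def grab(n):
    c=camera(n); pickle.dump(c,open(n+'.pkl','wb')); return c
def load(n): return pickle.load(open(n+'.pkl','rb'))
def world(c,u,v,d=None):
    if d is None: d=c['depth'][int(v),int(u)]
    R,_=cv2.Rodrigues(np.array(c['rvec'])); K=c['K']
    p=np.array([(u-K[0,2])/K[0,0]*d,(v-K[1,2])/K[1,1]*d,d])
    return R.T@(p-np.array(c['tvec']).ravel())
def cloud(c):
    v,u=np.mgrid[:420,:560]; d=c['depth']; R,_=cv2.Rodrigues(np.array(c['rvec'])); K=c['K']
    p=np.stack([(u-K[0,2])/K[0,0]*d,(v-K[1,2])/K[1,1]*d,d],-1)
    return (p-np.array(c['tvec']).ravel())@R
E
python3 - <<'E'
from h import *
for n in('side','top'): cv2.imwrite(f'pics/{n}0.png',grab(n)['color'])
s=get_state(); print(s['position'],s['orientation'],s['width'],s['t'])
E
python3 -c "import cell;print([x for x in dir(cell) if x[0]!='_'])"
```

```text
[0.27935718 0.58613321 0.21760973] [[-9.02729133e-01  4.30208314e-01 -9.58684262e-04]
 [ 4.30209382e-01  9.02726792e-01 -2.05576178e-03]
 [-1.89758402e-05 -2.26823101e-03 -9.99997427e-01]] 0.09267635737874147 0.1
['IKError', 'camera', 'get_state', 'hand_in', 'pinch_z']
```

View pics/side0.png

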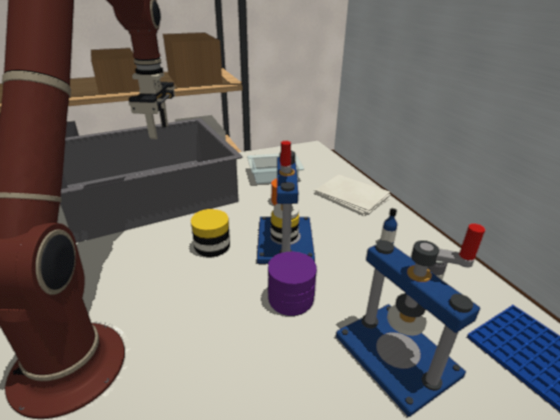

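View pics/top0.png

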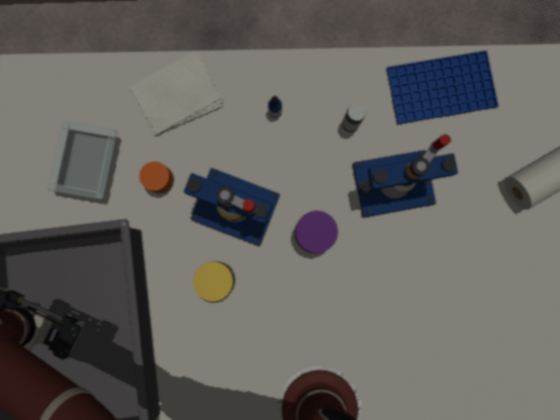

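The top view has the presses at (235,205) on the left and (395,180) on the right. Their red knobs are at (248,206) and (440,143). In the side view the left press, at (285,215), holds a yellow/black jar, while the right one, at (410,330), is empty. Similar things: loose yellow-lid jar (213,282), purple jar (316,232) and orange jar (155,177), all in the top view. Next I'll measure and check in a crop.

```bash
python3 - <<'E'
from h import *
s,t=load('side'),load('top')
cv2.imwrite('pics/crop.png',np.hstack([cv2.resize(s['color'][130:270,180:320],(400,400)),cv2.resize(t['color'][150:260,170:280],(400,400))]))
print(pinch_z)
for n,c in(('side',s),('top',t)):
    P=cloud(c); h=cv2.cvtColor(c['color'],cv2.COLOR_BGR2HSV).astype(int); H,S,V=h[...,0],h[...,1],h[...,2]
    red=((H<6)|(H>174))&(S>180)&(V>90)&(P[...,2]>.2)&(P[...,0]>.3)
    k,l,st,ce=cv2.connectedComponentsWithStats(red.astype('uint8'))
    for i in range(1,k):
        if st[i,4]>20:
            q=P[l==i]; print(n,'red',ce[i].round(),st[i,4],q.mean(0).round(3),q.min(0).round(3),q.max(0).round(3), 'top',q[q[:,2]>q[:,2].max()-.006].mean(0).round(3))
    blue=(H>105)&(H<125)&(S>120)
    for lo,hi,nm in((.19,.23,'beam'),(.01,.03,'base')):
        m=blue&(P[...,2]>lo)&(P[...,2]<hi)&(P[...,1]>0)&(c['depth']>0)
        q=P[m][:,:2].astype('float32')
        if len(q)>10: print(n,nm,len(q),cv2.minAreaRect(q))
    yl=(H>20)&(H<33)&(S>120)&(P[...,1]>0)
    k,l,st,ce=cv2.connectedComponentsWithStats(yl.astype('uint8'))
    for i in range(1,k):
        if st[i,4]>20: q=P[l==i]; print(n,'yel',ce[i].round(),q.mean(0).round(3),np.ptp(q,0).round(3))
for p in((193,185),(262,212),(225,197)): print(p,world(t,*p))
E
```

```text
0.0188
side red [286. 153.] 174 [0.503 0.147 0.292] [0.495 0.142 0.264] [0.513 0.157 0.317] top [0.503 0.149 0.315]
side red [475. 240.] 309 [ 0.629 -0.263  0.302] [ 0.621 -0.268  0.269] [ 0.64  -0.247  0.321] top [ 0.63  -0.258  0.319]
side beam 390 ((0.532421350479126, 0.20129969716072083), (0.18940629065036774, 0.043954696506261826), 67.43634033203125)
side base 1071 ((0.5314542055130005, 0.2026071697473526), (0.19208799302577972, 0.14318302273750305), 67.77066040039062)
side yel [209. 223.] [0.339 0.248 0.084] [0.095 0.243 0.092]
side yel [276. 221.] [0.502 0.196 0.082] [0.021 0.046 0.033]
side yel [294. 221.] [0.548 0.18  0.08 ] [0.03  0.021 0.026]
top red [444. 139.] 51 [ 0.627 -0.246  0.339] [ 0.397 -0.26   0.315] [0.639 0.094 1.334] top [0.397 0.094 1.334]
top red [248. 205.] 61 [0.505 0.156 0.316] [0.497 0.147 0.31 ] [0.514 0.164 0.321] top [0.504 0.156 0.317]
top beam 955 ((0.5335456728935242, 0.20744530856609344), (0.19616281986236572, 0.050355032086372375), 67.53986358642578)
top base 1982 ((0.5334020256996155, 0.2104528248310089), (0.19279976189136505, 0.14383672177791595), 67.62858581542969)
top yel [229. 216.] [0.502 0.219 0.086] [0.028 0.061 0.078]
top yel [213. 281.] [0.342 0.26  0.092] [0.102 0.214 1.263]
(193, 185) [0.56314051 0.28564737 0.21959942]
(262, 212) [0.49826842 0.13169716 0.22376473]
(225, 197) [0.52864246 0.20918935 0.26613356]
```

View pics/crop.png

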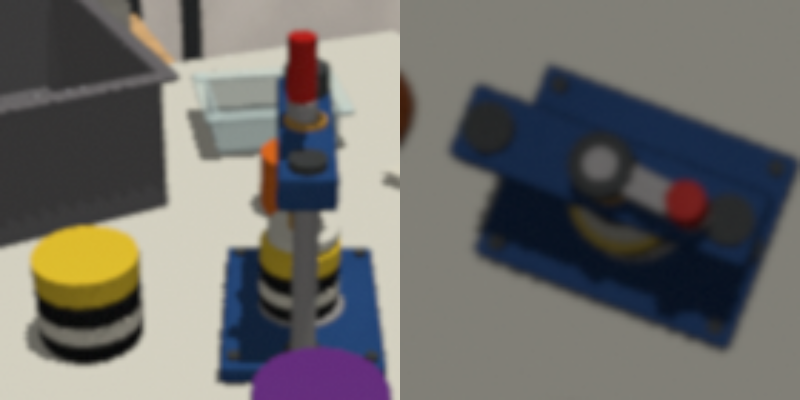

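The jar press is the left one: its jar is small, black with a yellow lid, and sits under the pad. The loose jar at (213,282) is bigger. Measurements:
- **Axis:** ≈(0.532, 0.207), yaw −22.5°.
- **Knob:** ≈(0.504, 0.156), top at z 0.316, radius 58 mm. This matches the 60 mm given.
- **Crank:** ≈0.9 rad.

```bash
python3 -m creep '{"offset":[[0,0,42],[0,0,42],[0,0,42],[18,-35,0],[18,-35,0],[18,-35,0],[18,-35,0],[18,-35,0],[18,-35,0],[18,-35,0]],"turn":[[0,0,0],[0,0,0],[0,0,0],[0,0,0],[0,0,0],[0,0,0],[0,0,0],[0,0,0],[0,0,0],[0,0,0]],"gripper":[1,1,1,1,1,1,1,1,1,1]}' 40
python3 -m creep '{"offset":[[14,-26,0],[14,-26,0],[14,-26,0],[14,-26,0],[14,-26,0],[14,-26,0],[14,-26,0],[0,0,0],[0,0,0],[0,0,0]],"turn":[[0,0,0],[0,0,0],[0,0,0],[0,0,0],[0,0,0],[0,0,0],[0,0,0],[0,0,0],[0,0,0],[0,0,0]],"gripper":[1,1,1,1,1,1,1,1,1,1]}'
python3 - <<'E'
from h import *
c=grab('side'); cv2.imwrite('pics/a.png',cv2.resize(c['color'][60:270,180:420],(720,630))[:600])
E
```

```text
t: 1.1
position: [0.406, 0.34, 0.3443]
orientation: [[-0.903, 0.43, -0.001], [0.43, 0.903, -0.001], [0.0, -0.001, -1.0]]
contact_force: [0.2, 0.6, -0.7]
width: 0.0929
finger_force: 0.0
t: 2.1
position: [0.5029, 0.1613, 0.3444]
orientation: [[-0.904, 0.428, -0.001], [0.428, 0.904, 0.001], [0.001, 0.0, -1.0]]
contact_force: [0.3, -1.0, -0.0]
width: 0.093
finger_force: 0.0
```

View pics/a.png

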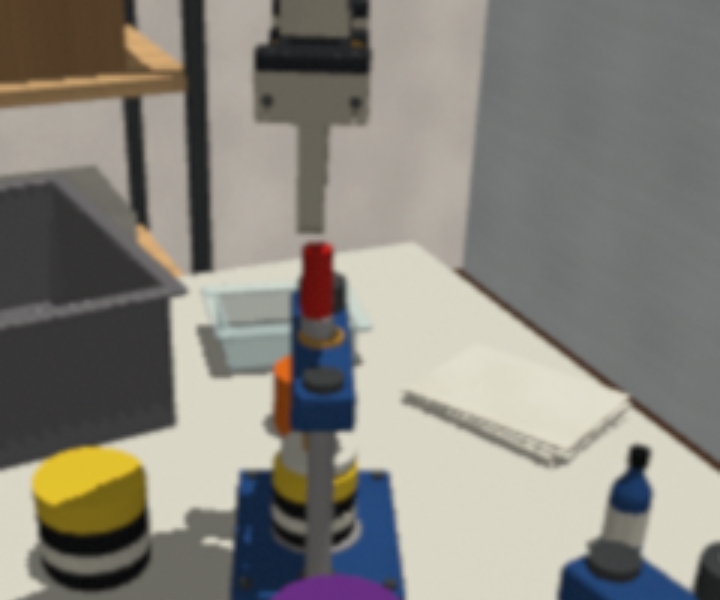

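The finger hangs at (312,180) with the knob at (318,280), so the hand is about 4–5 mm short. I'll shift, go down and close.

```bash
python3 -m creep '{"offset":[[3,-6,0],[0,0,-14],[0,0,-14],[0,0,-14],[0,0,-14],[0,0,-13],[0,0,0],[0,0,0],[0,0,0],[0,0,0]],"turn":[[0,0,0],[0,0,0],[0,0,0],[0,0,0],[0,0,0],[0,0,0],[0,0,0],[0,0,0],[0,0,0],[0,0,0]],"gripper":[1,1,1,1,1,1,0.5,0.2,0,0]}' 40
python3 -m creep '{"offset":[[0,0,0],[0,0,0],[0,0,0],[0,0,0],[0,0,0],[0,0,0],[0,0,0],[0,0,0],[0,0,0],[0,0,0]],"turn":[[0,0,0],[0,0,0],[0,0,0],[0,0,0],[0,0,0],[0,0,0],[0,0,0],[0,0,0],[0,0,0],[0,0,0]],"gripper":[0,0,0,0,0,0,0,0,0,0]}' 40
python3 - <<'E'
from h import *
for n in('side','top'):grab(n)
c,t=load('side'),load('top'); cv2.imwrite('pics/b.png',np.hstack([cv2.resize(c['color'][100:230,220:350],(400,400)),cv2.resize(t['color'][150:260,170:280],(400,400))]))
p=get_state()['position']; k=p[:2]
d=k-np.array([.532,.207]); print(p,np.hypot(*d),np.degrees(np.arctan2(d[1],d[0])))
E
```

```text
t: 3.15
position: [0.5071, 0.1539, 0.2765]
orientation: [[-0.903, 0.43, 0.002], [0.43, 0.903, 0.001], [-0.001, 0.001, -1.0]]
contact_force: [-0.1, 0.2, 0.1]
width: 0.0656
finger_force: 0.0
t: 4.15
position: [0.5075, 0.1558, 0.2757]
orientation: [[-0.903, 0.429, 0.002], [0.429, 0.903, 0.003], [-0.001, 0.004, -1.0]]
contact_force: [2.7, 4.2, -2.5]
width: 0.0237
finger_force: 40.0
[0.50748363 0.15580223 0.27569746] 0.0567649904411267 -115.58771368475652
```

View pics/b.png

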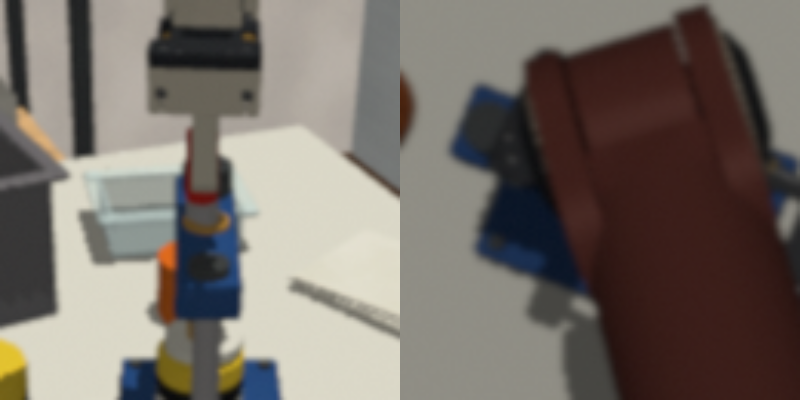

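The knob is gripped: width 23.7 mm, 40 N, with the finger over the red knob at (205,160) in the crop. Next, the waypoints.

```bash
python3 - <<'E'
import numpy as np
a=np.radians(np.linspace(-117.9,-292.5,21))
p=np.c_[60*np.cos(a),60*np.sin(a),4.77*(a-a[0])]
print(np.diff(np.round(p,1),axis=0).round(1).tolist())
E
```

```text
[[-7.7, 4.8, -0.7], [-6.9, 6.0, -0.8], [-5.9, 7.0, -0.7], [-4.8, 7.8, -0.7], [-3.5, 8.4, -0.7], [-2.2, 8.9, -0.8], [-0.9, 9.1, -0.7], [0.5, 9.1, -0.7], [2.0, 8.9, -0.7], [3.2, 8.5, -0.8], [4.5, 8.0, -0.7], [5.7, 7.2, -0.7], [6.7, 6.2, -0.7], [7.5, 5.1, -0.8], [8.3, 4.0, -0.7], [8.7, 2.6, -0.7], [9.0, 1.3, -0.8], [9.2, -0.1, -0.7], [9.0, -1.5, -0.7], [8.7, -2.9, -0.7]]
```

```bash
python3 -m creep '{"offset":[[-7.7,4.8,-0.7],[-6.9,6,-0.8],[-5.9,7,-0.7],[-4.8,7.8,-0.7],[-3.5,8.4,-0.7],[-2.2,8.9,-0.8],[-0.9,9.1,-0.7],[0.5,9.1,-0.7],[0,0,0],[0,0,0]],"turn":[[0,0,0],[0,0,0],[0,0,0],[0,0,0],[0,0,0],[0,0,0],[0,0,0],[0,0,0],[0,0,0],[0,0,0]],"gripper":[0,0,0,0,0,0,0,0,0,0]}' 40
python3 - <<'E'
from h import *
c=grab('side'); cv2.imwrite('pics/c.png',cv2.resize(c['color'][90:260,180:380],(706,600)))
E
```

```text
t: 5.25
position: [0.476, 0.2158, 0.2699]
orientation: [[-0.903, 0.43, 0.002], [0.43, 0.903, 0.002], [-0.001, 0.002, -1.0]]
contact_force: [3.6, -0.5, -0.7]
width: 0.0234
finger_force: 40.0
```

View pics/c.png

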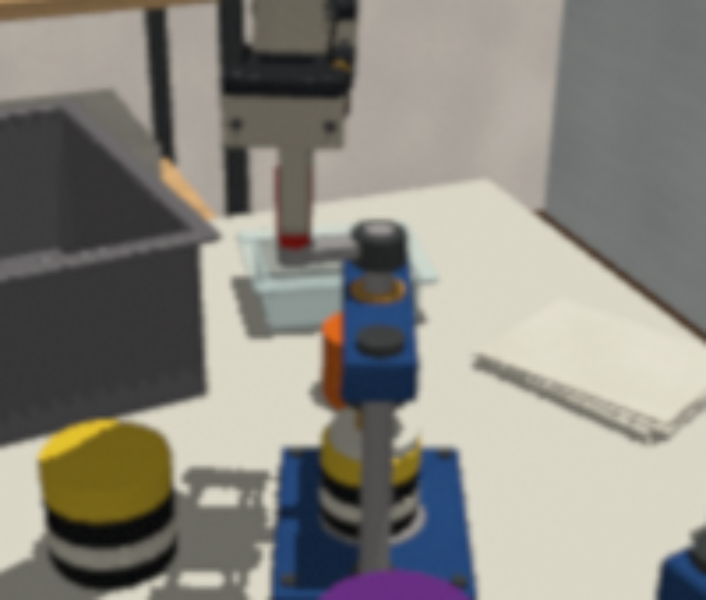

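The crank follows: the arm now points left from the hub, (295,250)→(380,245), and the forces are small. Continuing.

```bash
python3 -m creep '{"offset":[[2,8.9,-0.7],[3.2,8.5,-0.8],[4.5,8,-0.7],[5.7,7.2,-0.7],[6.7,6.2,-0.7],[7.5,5.1,-0.8],[8.3,4,-0.7],[8.7,2.6,-0.7],[0,0,0],[0,0,0]],"turn":[[0,0,0],[0,0,0],[0,0,0],[0,0,0],[0,0,0],[0,0,0],[0,0,0],[0,0,0],[0,0,0],[0,0,0]],"gripper":[0,0,0,0,0,0,0,0,0,0]}' 40
python3 -m creep '{"offset":[[9,1.3,-0.8],[9.2,-0.1,-0.7],[9,-1.5,-0.7],[8.7,-2.9,-0.7],[0,0,0],[0,0,0],[0,0,0],[0,0,0],[0,0,0],[0,0,0]],"turn":[[0,0,0],[0,0,0],[0,0,0],[0,0,0],[0,0,0],[0,0,0],[0,0,0],[0,0,0],[0,0,0],[0,0,0]],"gripper":[0,0,0,0,0,0,0,0,0,0]}' 40
python3 - <<'E'
from h import *
c=grab('side'); cv2.imwrite('pics/d.png',cv2.resize(c['color'][90:260,180:380],(706,600)))
E
```

```text
t: 6.3
position: [0.5216, 0.2673, 0.2641]
orientation: [[-0.903, 0.429, -0.001], [0.429, 0.903, 0.002], [0.002, 0.001, -1.0]]
contact_force: [1.0, -0.9, 3.9]
width: 0.0235
finger_force: 40.0
t: 7.3
position: [0.5571, 0.2648, 0.2613]
orientation: [[-0.904, 0.428, -0.0], [0.428, 0.904, 0.004], [0.002, 0.003, -1.0]]
contact_force: [-0.9, 4.9, 4.8]
width: 0.0233
finger_force: 40.0
```

View pics/d.png

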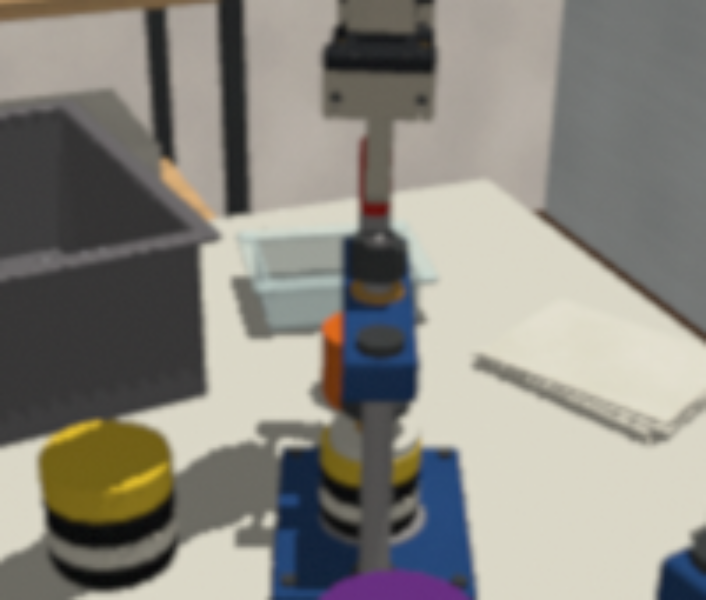

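The arm now lies along the beam, pointing to press +y, with the knob at (375,180) behind the hub. Letting go and rising.

```bash
python3 -m creep '{"offset":[[0,0,0],[0,0,0],[0,0,0],[0,0,0],[0,0,0],[0,0,0],[0,0,0],[0,0,0],[0,0,10],[0,0,10]],"turn":[[0,0,0],[0,0,0],[0,0,0],[0,0,0],[0,0,0],[0,0,0],[0,0,0],[0,0,0],[0,0,0],[0,0,0]],"gripper":[0.3,0.5,0.7,0.7,0.7,0.7,0.7,0.7,0.7,0.7]}'
python3 -m creep '{"offset":[[0,0,20],[0,0,20],[0,0,20],[0,0,20],[-20,40,0],[-20,40,0],[-20,40,0],[-20,40,0],[0,0,0],[0,0,0]],"turn":[[0,0,0],[0,0,0],[0,0,0],[0,0,0],[0,0,0],[0,0,0],[0,0,0],[0,0,0],[0,0,0],[0,0,0]],"gripper":[0.7,0.7,0.7,0.7,0.7,0.7,0.7,0.7,0.7,0.7]}'
python3 - <<'E'
from h import *
c,t=grab('side'),grab('top'); cv2.imwrite('pics/e.png',np.hstack([cv2.resize(c['color'][130:260,220:350],(400,400)),cv2.resize(t['color'][150:260,170:280],(400,400))]))
P=cloud(t);h=cv2.cvtColor(t['color'],cv2.COLOR_BGR2HSV).astype(int)
m=((h[...,0]<6)|(h[...,0]>174))&(h[...,1]>180)&(P[...,2]>.25)&(P[...,2]<.33)&(P[...,0]>.45)
k,l,st,ce=cv2.connectedComponentsWithStats(m.astype('uint8'))
for i in range(1,k):
    if st[i,4]>15:
        q=np.median(P[l==i],0);d=q[:2]-[.532,.207];print(q,np.degrees(np.arctan2(d[1],d[0])))
E
```

```text
t: 8.35
position: [0.5577, 0.2622, 0.2819]
orientation: [[-0.903, 0.43, -0.0], [0.43, 0.903, -0.0], [0.0, -0.0, -1.0]]
contact_force: [0.4, -0.1, 0.3]
width: 0.0648
finger_force: 0.0
t: 9.35
position: [0.477, 0.4234, 0.3619]
orientation: [[-0.904, 0.427, 0.001], [0.427, 0.904, 0.0], [-0.001, 0.001, -1.0]]
contact_force: [1.0, -0.1, 0.6]
width: 0.0649
finger_force: 0.0
[ 0.62930692 -0.24810279  0.31638942] -77.93113747656538
[0.55222951 0.2634992  0.3009963 ] 70.300118353995
```

View pics/e.png

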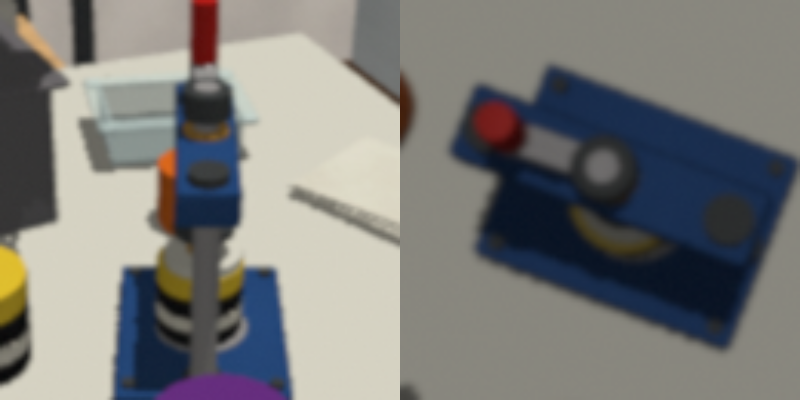

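The arm points along press +y to within about 3°: knob (498,125), hub (602,168) in the crop. The knob top at 0.301 matches the expected 0.3013. The jar is upright and centred, and the hand is clear. Handing in.

```bash
python3 -c "from cell import *;print(hand_in())"
```

```text
the job is handed in; nothing more can be done
None
```

I wound the jar's press to about a quarter turn past contact (crank within roughly 3° of press +y), let go, and handed the job in at about 9.5 s. The jar still stands centred and the empty press was left alone; no verdict came back.

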